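# Load the orbital shaker, set its timer and start it

### The arm

A 7-joint arm with a two-finger parallel gripper is mounted at the origin on the work surface. World frame = base frame: x ahead of the robot, y to its left, z up, the work surface at z = 0. Lengths are in m, angles in rad, forces in N, time in s.
With the tool pointing down it reaches from about 0.425 to 1.025 m from the base axis. Payload 3.6 kg.
Tool frame: the origin (TCP) lies midway between the tips of the shut fingers; the grasp point (between the pads) lies 19 mm behind it (manip.grip_depth is the distance from the TCP to the grasp point, in m); z points along the fingers, y is the line along which they close (so a half turn about z gives the same grasp; the last joint's range is limited). The gripper opens to 85 mm and grips with 20 to 120 N. Pads are 22 mm wide; open, the fingers measure 114 mm over their backs; the gripper's body (76 mm by 85 mm) begins 54 mm behind the grasp point. The pads swing forward as they close: fully open they stand 13 mm farther back than shut.
Start: joints at [1.042, 0.591, 0.048, 1.609, -0.033, 0.943, -0.034], TCP at [0.306, -0.657, 0.231] pointing down, gripper open.
Joint ranges: [-2.69, 2.69], [-0.47, 2.24], [-1.27, 1.36], [0.19, 2.51], [-1.53, 4.68], [0.08, 2.07], [-3.09, 3.09]. Speed limits (rad/s): [2.57, 2.57, 3.14, 3.14, 3.14, 3.14, 3.14].

### API

Orientations are given as a unit quaternion [w, x, y, z].
In Python, from workcell import manip gives the robot as it stands.
- The arm moves only by the tool move_arm, never from a script. Its argument "motion" is a list of rows, each a list of 4 numbers: the shift along the tool's x, y, z each as a share of 0.05 m, from -1 to 1, then the turn about the tool's z as a share of 90 degrees, from -1 to 1. In form: [[dx, dy, dz, yaw], ...]. A call has 1 to 12 rows; each row shifts and turns the commanded pose from where the row before left it, along the tool's axes as they then stand; what a row does not reach is not made up. A row lasts 1/10 s, in which the tool goes at most 50 mm and 8.59 degrees, less where a joint would pass 70% of its speed; a pose out of reach is approached as far as the arm can. A call with a number of a shift or a turn outside -1 to 1 is refused whole. A call with a gripper value outside its range is refused whole. "jaw" is the opening, from 0 (shut) to 1 (fully open), set as the call begins (left out, the last holds). The fingers move at their own pace and stop on an object; "squeeze" is the grip in N (left out, the last holds). Time passes only in rows, so rows that do not move let the fingers close. It gives the time, the measured TCP pose, the force, the opening and the grip force at its end, in the units of the state.
- manip.state(): the state, without advancing time (a new reading comes with each control period).
- manip.camera(name): name is "side" or "top"; returns (picture, depth): 480x640x3 uint8, red, green, blue; 480x640 float32, m along the optical axis (not along the pixel's ray), 0 where there is no reading.
- manip.camera_params(name): a dict with "mtx" (3x3 intrinsics, pixels), "view" (4x4, takes a point from world to camera coordinates). Camera axes: x right, y down, z forward; pixel columns grow to the right and rows downward; lengths in m; the calibration is good to about 2 mm. A picture is of the moment at which its call begins. camera_params takes no time and is no camera call.
- manip.hand_in(): hands the job in; it is judged then, once.
The state is a dict: "clock": time; "joint_positions": joint angles; "qd": joint speeds; "joint_torque": joint torques, N m; "tcp_pos": TCP position; "ee_rot": TCP orientation; "force": force on the tool from outside, world axes, zero at the start; "ft_torque": the same for the moment, N m; "width": finger opening in m; "gripper_force": force on a finger pad.
Only numpy, scipy, OpenCV 4.12 (cv2) and the standard library are available. Lean on these libraries where they do the work, as an engineer would, in place of code of your own. Each camera call takes 0.05 s, during which the arm holds its last target. There are 200 camera calls.

### The job

Stand all the specimen jars that are on the bench, the tall bottle too if there is one, upright on the shaker's platform, and roll the timer's thumbwheel to as many minutes as there are vessels, counting the tall bottle. When all that is done, start the shaker: if the tall bottle is in the batch, use the gentle start, by pushing the sliding paddle fully away from you; if not, use the full-speed start, by pushing the round plunger fully down; keep it fully pushed for about a second, then let it spring back. Never work the wrong starter, and leave the wash bottle, the dishes and the bowl where they are.

Things in the scene. Friction and masses are not known exactly. Their poses are not given: they have to be found in the camera images.
- shaker: orbital shaker fixed to the bench at the robot's left: white base (its 40 mm high control end sticks out 62 mm on the side away from the robot, +x) with a flat aluminium platform 310 mm (x) by 220 mm (y) whose floor lies 45 mm above the bench; a wall round it is 5 mm thick and stands 40 mm above the floor (inside 300 by 210 mm). It holds six vessels, two rows of three. Origin at the centre of its underside, x along the long side, z up; yaw varies by up to 0.12 rad.
- jar1: capped specimen jar, plain cylinder 52 mm in diameter and 80 mm tall, about 0.2 kg, heavier at the foot, standing on the bench at the start; origin at the centre of its underside, z up.
- jar2: capped specimen jar, plain cylinder 52 mm in diameter and 80 mm tall, about 0.2 kg, heavier at the foot, standing on the bench at the start; origin at the centre of its underside, z up.
- jar3: capped specimen jar, plain cylinder 52 mm in diameter and 80 mm tall, about 0.2 kg, heavier at the foot, standing on the bench at the start; origin at the centre of its underside, z up.
- jar4: capped specimen jar, plain cylinder 52 mm in diameter and 80 mm tall, about 0.2 kg, heavier at the foot, standing on the bench at the start; origin at the centre of its underside, z up. May be absent (None).
- jar5: capped specimen jar, plain cylinder 52 mm in diameter and 80 mm tall, about 0.2 kg, heavier at the foot, standing on the bench at the start; origin at the centre of its underside, z up. May be absent (None).
- tall: the tall bottle: capped plain cylinder 52 mm in diameter like the jars but 125 mm tall, about 0.28 kg, heavier at the foot; origin at the centre of its underside, z up. May be absent (None).
- timer: thumbwheel timer: painted grey steel box fixed to the bench, origin at the centre of its underside, x pointing roughly away from the robot (yaw varies by up to 0.15 rad). The order of the three control boxes in their row varies. The box is 110 (x) by 72 (y) by 50 mm high.
- wheel_axle (a point): centre of the thumbwheel, 55 mm above the bench. Smooth black rubber wheel, radius 45 mm, 36 mm wide, axle along y of timer, top 100 mm above the bench. Grey cheeks beside it (radius 36 mm) carry seven white ticks, 0.4 rad apart, for 0 to 6 minutes: tick 0 leans 0.8 rad from upright towards the robot (-x of timer), 2 is upright, 6 leans 1.6 rad away; 5 is longer.
- wheel (a joint): angle of the thumbwheel in rad: 0.4 per minute, 0 at tick 0, stop at 2.5; the white line across its rim points at the tick set. Rolling its top away from the robot (+x of timer) raises it. It stays where left, has no clicks, drags about 1.3 N at the rim; a shut fingertip pressed on top with about 5 N rolls it by friction. Starts between 0 and 1.6 minutes.
- plunger_box: full-speed starter: painted grey steel box fixed to the bench, origin at the centre of its underside, x pointing roughly away from the robot (yaw varies by up to 0.15 rad). The order of the three control boxes in their row varies. The box is 90 (x) by 72 (y) by 50 mm high.
- plunger (a joint): travel of the plunger in m: 0 out, 0.025 fully down. It is sprung: 4 N to start it, 12 N at the bottom stop.
- plunger_top (a point): centre of the top face of the plunger's round black knob (44 mm in diameter), 102 mm above the bench when out; pushed straight down; moves with it.
- slide_box: gentle starter: painted grey steel box fixed to the bench, origin at the centre of its underside, x pointing roughly away from the robot (yaw varies by up to 0.15 rad). The order of the three control boxes in their row varies. The box is 130 (x) by 72 (y) by 50 mm high.
- slide (a joint): travel of the sliding paddle in m: 0 out (nearest the robot), 0.045 fully in, along +x of slide_box. It is sprung: 3 N to start it, 10 N at the stop.
- paddle (a point): centre of the near (-x) face of the black upright paddle on top of slide_box, 75 mm above the bench; the paddle is 36 mm wide (y), 40 mm tall (55 to 95 mm above the bench) and 10 mm thick; moves with it.
- wash_bottle: bystander: small white wash bottle, 68 mm in diameter, 195 mm tall with its spout; origin at the centre of its underside.
- dishes: bystander: stack of three Petri dishes, 90 mm in diameter, 43 mm tall; origin at the centre of its underside.
- bowl: bystander: terracotta-coloured bowl, 150 mm in diameter, 50 mm tall; origin at the centre of its underside.
Mind the look-alikes: they are no part of the job. Leave any orange look-alike of the jar1 alone.

How it is judged:
On the way, in this order (a step that is already met when the one before it is completed fails the run):
1. every vessel present stands upright on the shaker's platform and the thumbwheel is set to their number (x of jar1 in the frame of shaker between -0.128 and 0.128 m and y of jar1 in the frame of shaker between -0.083 and 0.083 m and z of jar1 in the frame of shaker between 0.04 and 0.051 m and angle between each of jar1, jar2, jar3, jar4, jar5, tall's own z axis and vertical below 0.1 rad and x of jar2 in the frame of shaker between -0.128 and 0.128 m and y of jar2 in the frame of shaker between -0.083 and 0.083 m and z of jar2 in the frame of shaker between 0.04 and 0.051 m and x of jar3 in the frame of shaker between -0.128 and 0.128 m and y of jar3 in the frame of shaker between -0.083 and 0.083 m and z of jar3 in the frame of shaker between 0.04 and 0.051 m and x of jar4 in the frame of shaker between -0.128 and 0.128 m and y of jar4 in the frame of shaker between -0.083 and 0.083 m and z of jar4 in the frame of shaker between 0.04 and 0.051 m and x of jar5 in the frame of shaker between -0.128 and 0.128 m and y of jar5 in the frame of shaker between -0.083 and 0.083 m and z of jar5 in the frame of shaker between 0.04 and 0.051 m and x of tall in the frame of shaker between -0.128 and 0.128 m and y of tall in the frame of shaker between -0.083 and 0.083 m and z of tall in the frame of shaker between 0.04 and 0.051 m and (((height (world z) of jar4 above -5 m or value of joint wheel above 99 rad) and (height (world z) of jar5 above -5 m or value of joint wheel above 99 rad) and (height (world z) of tall above -5 m or value of joint wheel above 99 rad) and value of joint wheel between 2.27 and 2.53 rad) or ((height (world z) of jar4 above -5 m or value of joint wheel above 99 rad) and (height (world z) of jar5 above -5 m or value of joint wheel above 99 rad) and not (height (world z) of tall above -5 m or value of joint wheel above 99 rad) and value of joint wheel between 1.87 and 2.13 rad) or ((height (world z) of jar4 above -5 m or value of joint wheel above 99 rad) and not (height (world z) of jar5 above -5 m or value of joint wheel above 99 rad) and (height (world z) of tall above -5 m or value of joint wheel above 99 rad) and value of joint wheel between 1.87 and 2.13 rad) or ((height (world z) of jar4 above -5 m or value of joint wheel above 99 rad) and not (height (world z) of jar5 above -5 m or value of joint wheel above 99 rad) and not (height (world z) of tall above -5 m or value of joint wheel above 99 rad) and value of joint wheel between 1.47 and 1.73 rad) or (not (height (world z) of jar4 above -5 m or value of joint wheel above 99 rad) and (height (world z) of jar5 above -5 m or value of joint wheel above 99 rad) and (height (world z) of tall above -5 m or value of joint wheel above 99 rad) and value of joint wheel between 1.87 and 2.13 rad) or (not (height (world z) of jar4 above -5 m or value of joint wheel above 99 rad) and (height (world z) of jar5 above -5 m or value of joint wheel above 99 rad) and not (height (world z) of tall above -5 m or value of joint wheel above 99 rad) and value of joint wheel between 1.47 and 1.73 rad) or (not (height (world z) of jar4 above -5 m or value of joint wheel above 99 rad) and not (height (world z) of jar5 above -5 m or value of joint wheel above 99 rad) and (height (world z) of tall above -5 m or value of joint wheel above 99 rad) and value of joint wheel between 1.47 and 1.73 rad))), for 0.3 s.
2. the right starter (paddle if the tall bottle is there, else plunger) is fully pushed and kept so for half a second ((((height (world z) of tall above -5 m or value of joint wheel above 99 rad) and value of joint slide above 0.041 m) or (not (height (world z) of tall above -5 m or value of joint wheel above 99 rad) and value of joint plunger above 0.022 m))), for 0.5 s.
At the end, for the whole second after the job is handed in: All vessels present stand upright (within 0.1 rad) on the platform inside its wall; the thumbwheel is within 0.13 rad of their number (0.4 rad per minute); both starters have sprung back out (within 3 to 4 mm) (all of step 1 and value of joint slide below 0.004 m and value of joint plunger below 0.003 m); the robot touches nothing.
It fails at once if the wrong starter is pushed about half-way or more (plunger when the tall bottle is there, paddle when it is not) (((height (world z) of tall above -5 m or value of joint wheel above 99 rad) and value of joint plunger above 0.012 m) or (not (height (world z) of tall above -5 m or value of joint wheel above 99 rad) and value of joint slide above 0.02 m)).
It fails at once if a bystander (wash bottle, dishes, bowl) is moved more than 3 cm or tipped ((distance of wash_bottle from where it was at the start of the episode above 0.03 m or angle between wash_bottle's own z axis and vertical above 0.4 rad) or (distance of dishes from where it was at the start of the episode above 0.03 m or angle between dishes's own z axis and vertical above 0.4 rad) or (distance of bowl from where it was at the start of the episode above 0.03 m or angle between bowl's own z axis and vertical above 0.4 rad)).
Of jar4, jar5, tall only 1 to 3 are there at a start; the rules pass over those that are not, and their reading is None.
At some moment in a run one of jar1, jar2, jar3, jar4, jar5, tall may be knocked a few centimetres aside while the robot is not near it.
It also fails if it takes over 210 s, if anything falls off the work surface, if the arm or the gripper's body presses on something with over 40 N, if the wrist force passes 120 N, or if a joint passes its speed limit or range.

## Working session

There is one attempt and no reset: what is moved stays moved. The work goes in short steps, Python scripts to look and compute and a tool call to move; the robot and the scene stay as the last step left them, time stands still between calls to the robot, and variables do not carry over. Pictures are saved under pics/ and viewed, at most 14 in all, crops included, and the job is handed in when it is done.

Besides the shell and the picture viewer there is one more tool, called by a JSON object that holds its "api" and its "payload", one argument or row to a line. move_arm: Moves the arm, as the interface text tells. Its arguments: {"type":"object","properties":{"motion":{"type":"array","items":{"type":"array","items":{"type":"number"}}},"jaw":{"type":"number"},"squeeze":{"type":"number"}},"required":["motion"]}

```bash
mkdir -p pics; ls; python3 - <<'E'
from workcell import manip
import cv2
for n in("top","side"):
    p,d=manip.camera(n); cv2.imwrite(f"pics/{n}0.png",p[:,:,::-1])
    import numpy as np
    c=manip.camera_params(n); print(n,np.round(c["mtx"],1).tolist(),np.round(c["view"],3).tolist())
s=manip.state(); print(s)
E
```

```text
pics
top [[586.7, 0.0, 332.2], [0.0, 586.7, 240.5], [0.0, 0.0, 1.0]] [[-0.019, -1.0, 0.014, -0.052], [-0.998, 0.018, -0.068, 0.539], [0.068, -0.016, -0.998, 1.493], [0.0, 0.0, 0.0, 1.0]]
side [[544.3, 0.0, 327.2], [0.0, 544.3, 245.3], [0.0, 0.0, 1.0]] [[-0.954, -0.301, 0.002, 0.497], [-0.184, 0.58, -0.793, 0.217], [0.237, -0.757, -0.609, 1.177], [0.0, 0.0, 0.0, 1.0]]
{'clock': 0.1, 'joint_positions': array([ 1.04150026,  0.59203209,  0.04827989,  1.60969866, -0.03331944,
        0.94269619, -0.0337075 ]), 'qd': array([-0.00012318, -0.00441285,  0.0021267 , -0.00307838,  0.00092695,
       -0.00135427,  0.00039921]), 'joint_torque': array([ 4.58037481e-03, -5.49997008e+01,  1.55265983e+00, -1.98825288e+01,
        9.57751967e-03,  3.78326149e-03, -1.20984132e-05]), 'tcp_pos': array([ 0.30575768, -0.6565471 ,  0.23024947]), 'ee_rot': array([-9.80885310e-04,  9.76344691e-01,  2.16217517e-01, -2.60735505e-04]), 'force': array([ 0.62520912, -0.40734712, -0.06855881]), 'ft_torque': array([-0.04176554, -0.02950341,  0.00907793]), 'gripper_force': 0.0, 'width': 0.08548804955460144}
```

View pics/top0.png

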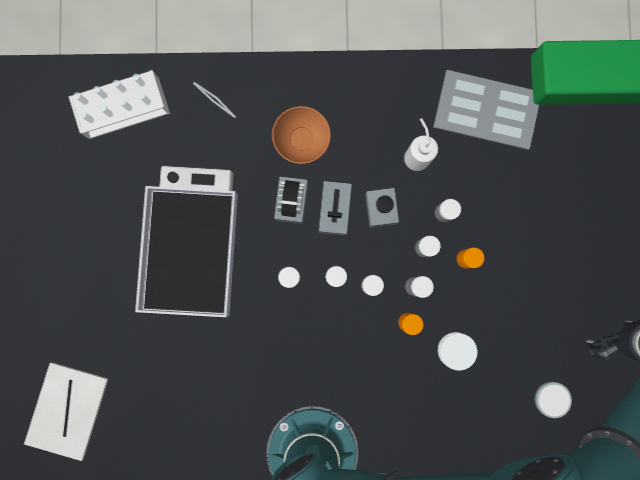

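View pics/side0.png

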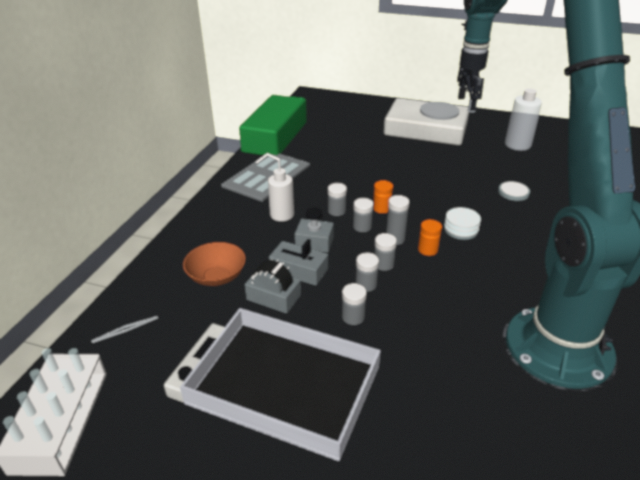

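The top view shows six white caps, at (289,277), (336,276), (373,285), (420,287), (429,246) and (449,210). The two orange look-alikes are at (411,324) and (471,258). The control boxes, left to right, are the timer at (290,200), slide at (335,207) and plunger at (383,206). The tall bottle seems to be the one at (420,287), which is side view (398,220).

```bash
cat > h.py <<'E'
from workcell import manip
import cv2, numpy as np
def cam(n="top"):
    p,d=manip.camera(n); c=manip.camera_params(n); return p,d,c["mtx"],c["view"]
def ray(uv,z,K,V):
    R,t=V[:3,:3],V[:3,3]; o=-R.T@t; r=R.T@np.linalg.inv(K)@np.array([uv[0],uv[1],1.]); s=(z-o[2])/r[2]; return o+s*r
def cloud(d,K,V):
    v,u=np.indices(d.shape); q=np.stack([(u-K[0,2])/K[0,0]*d,(v-K[1,2])/K[1,1]*d,d],-1)
    return (q-V[:3,3])@V[:3,:3]
def proj(P,K,V):
    q=V[:3,:3]@np.array(P)+V[:3,3]; q=K@q; return q[:2]/q[2]
def caps(im=None):
    p,d,K,V=im or cam(); W=cloud(d,K,V); hsv=cv2.cvtColor(p,cv2.COLOR_RGB2HSV)
    m=((hsv[...,1]<40)&(hsv[...,2]>185)&(W[...,2]>.06)&(d>0)&(abs(W[...,0]-.62)<.5)).astype(np.uint8)
    n,l,s,c=cv2.connectedComponentsWithStats(m); out=[]
    for i in range(1,n):
        if 120<s[i,4]<900:
            z=np.percentile(W[l==i][:,2],85)
            h=l==i; top=h&(W[...,2]>z-.008)
            cn=max(cv2.findContours(top.astype(np.uint8),0,2)[0],key=cv2.contourArea)
            (uv,r)=cv2.minEnclosingCircle(cn)
            P=ray(uv,z,K,V); out.append((np.round(P,3).tolist(),np.round(uv).tolist(),int(top.sum()),round(r*np.linalg.inv(K)[0,0]*d[top].mean(),3)))
    return out
E
python3 - <<'E'
from h import *
im=cam(); p,d,K,V=im
for o in caps(im): print(o)
W=cloud(d,K,V)
# shaker rim at z 0.085, boxes at z 0.05
def quad(m,z,name,lo,hi):
    n,l,s,c=cv2.connectedComponentsWithStats(m.astype(np.uint8))
    for i in range(1,n):
        if lo<s[i,4]<hi:
            cn=cv2.findContours((l==i).astype(np.uint8),0,2)[0]; cn=max(cn,key=cv2.contourArea)
            P=np.array([ray(q,z,K,V)[:2] for q in cn[:,0].astype(float)],np.float32)
            r=cv2.minAreaRect(P); print(name,s[i,4],np.round(c[i]),np.round(r[0],3),np.round(r[1],3),round(r[2],1))
z=W[...,2]; x=W[...,0]; y=W[...,1]
quad((abs(z-.085)<.01)&(y>.15)&(y<.6)&(x>.25),.085,"rim",300,5000)
quad((abs(z-.05)<.007)&(x>.5)&(x<.8)&(y<.2)&(y>-.3),.05,"box",200,3000)
cv2.imwrite("pics/crop.png",cv2.resize(p[165:335,260:500,::-1],None,fx=3.3,fy=3.3,interpolation=2))
E
```

```text
([0.778, -0.287, 0.146], [425.0, 136.0], 173, np.float64(0.04))
([0.645, 0.28, 0.088], [193.0, 198.0], 719, np.float64(0.102))
([0.608, -0.355, 0.082], [450.0, 209.0], 311, np.float64(0.025))
([0.517, -0.301, 0.082], [430.0, 246.0], 305, np.float64(0.025))
([0.446, 0.048, 0.083], [289.0, 277.0], 302, np.float64(0.025))
([0.446, -0.068, 0.083], [336.0, 276.0], 310, np.float64(0.025))
([0.423, -0.159, 0.082], [373.0, 285.0], 312, np.float64(0.025))
([0.417, -0.273, 0.127], [422.0, 287.0], 336, np.float64(0.025))
rim 1148 [184. 250.] [0.515 0.298] [0.222 0.31 ] 85.6
box 416 [292. 201.] [0.644 0.041] [0.072 0.11 ] 82.0
box 1300 [335. 207.] [ 0.621 -0.071] [0.072 0.13 ] 83.3
box 709 [382. 207.] [ 0.62  -0.191] [0.09  0.072] 6.6
```

View pics/crop.png

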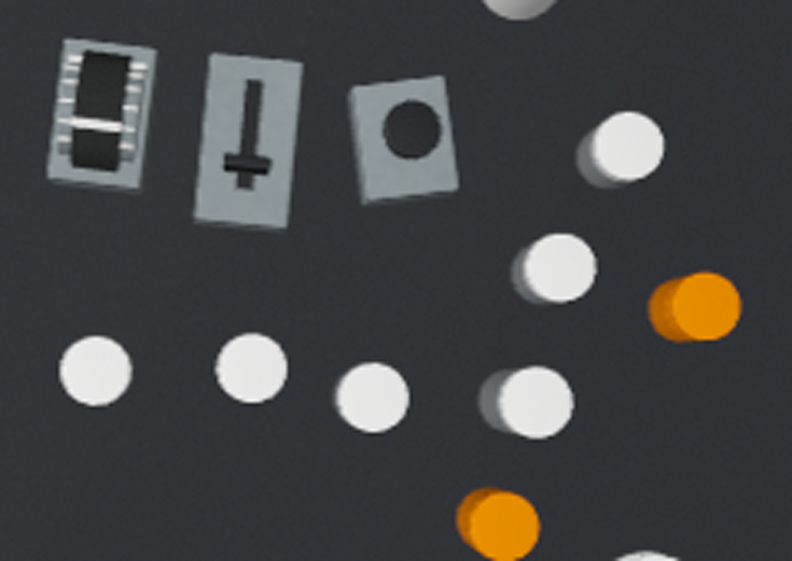

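The zoom confirms six white-capped vessels. The tall bottle is at (422,287) with its top at z 0.127, and the other five tops are at about 0.082. The orange ones stay. The wheel's target is 2.4 rad, which is within tolerance of its 2.5 stop, and the starter is the paddle. Moving towards the jar at (0.608, -0.355).

{"api": "move_arm", "payload": {
  "motion": [
    [0, 0, 0, 0.0926],
    [0, 0, 0, 0.0926],
    [0, 0, 0, 0.0926],
    [0.67, -0.67, 0, 0],
    [0.67, -0.67, 0, 0],
    [0.67, -0.67, 0, 0],
    [0.67, -0.67, 0, 0],
    [0.67, -0.67, 0, 0],
    [0.67, -0.67, 0, 0],
    [0.67, -0.67, 0, 0],
    [0.67, -0.67, 0, 0],
    [0.67, -0.67, 0, 0]
  ],
  "jaw": 0.82,
  "squeeze": 40
}}

```text
clock: 1.35
tcp_pos: [0.6087, -0.3542, 0.231]
ee_rot: [-0.0, 1.0, -0.0, -0.0]
force: [0.2, -0.6, 0.4]
width: 0.0698
gripper_force: 0.0
```

{"api": "move_arm", "payload": {
  "motion": [
    [0, 0, 0.77, 0],
    [0, 0, 0.77, 0],
    [0, 0, 0.77, 0],
    [0, 0, 0.77, 0],
    [0, 0, 0.5, 0],
    [0, 0, 0.28, 0],
    [0, 0, 0, 0]
  ]
}}

```text
clock: 2.05
tcp_pos: [0.6063, -0.355, 0.036]
ee_rot: [-0.001, 1.0, -0.0, -0.002]
force: [-0.8, 0.1, 0.0]
width: 0.07
gripper_force: 0.0
```

{"api": "move_arm", "payload": {
  "motion": [
    [0, 0, 0, 0],
    [0, 0, 0, 0],
    [0, 0, 0, 0],
    [0, 0, 0, 0],
    [0, 0, 0, 0],
    [0, 0, 0, 0],
    [0, 0, -0.5, 0],
    [0, 0, -0.8, 0],
    [0, 0, -0.8, 0],
    [0, 0, -0.8, 0],
    [0, 0, -0.8, 0]
  ],
  "jaw": 0
}}

```text
clock: 3.15
tcp_pos: [0.6069, -0.3553, 0.2242]
ee_rot: [-0.0, 1.0, -0.0, -0.001]
force: [0.7, 0.2, -2.5]
width: 0.0512
gripper_force: 42.4
```

{"api": "move_arm", "payload": {
  "motion": [
    [0, -0.6, 0, 0],
    [0, -0.9, 0, 0],
    [0, -1, 0, 0],
    [0, -1, 0, 0],
    [0, -1, 0, 0],
    [0, -1, 0, 0],
    [0, -1, 0, 0],
    [0, -1, 0, 0],
    [0, -1, 0, 0],
    [0, -1, 0, 0],
    [0, -1, 0, 0],
    [0, -1, 0, 0]
  ]
}}

```text
clock: 4.35
tcp_pos: [0.607, 0.2209, 0.2228]
ee_rot: [0.0, 1.0, -0.0, -0.001]
force: [1.1, 0.4, -1.5]
width: 0.0514
gripper_force: 42.6
```

{"api": "move_arm", "payload": {
  "motion": [
    [0, -1, 0, 0],
    [0.05, -1, 0, 0],
    [0.05, -0.46, 0, 0],
    [0, 0, 0, 0]
  ]
}}

```text
clock: 4.75
tcp_pos: [0.6107, 0.3495, 0.2223]
ee_rot: [-0.002, 1.0, 0.004, -0.001]
force: [-0.7, -0.0, -2.9]
width: 0.0512
gripper_force: 42.6
```

{"api": "move_arm", "payload": {
  "motion": [
    [0.06, 0.14, 0, 0],
    [0, 0, 0.8, 0],
    [0, 0, 0.8, 0],
    [0, 0, 0.6, 0],
    [0, 0, 0.35, 0],
    [0, 0, 0.15, 0],
    [0, 0, 0.06, 0],
    [0, 0, 0, 0]
  ]
}}

```text
clock: 5.55
tcp_pos: [0.6171, 0.3349, 0.0864]
ee_rot: [-0.0, 1.0, -0.001, 0.001]
force: [-0.2, 0.7, -2.6]
width: 0.0509
gripper_force: 42.6
```

{"api": "move_arm", "payload": {
  "motion": [
    [-0.04, -0.15, 0, 0],
    [0, 0, 0, 0],
    [0, 0, 0.08, 0],
    [0, 0, 0, 0]
  ]
}}

```text
clock: 5.95
tcp_pos: [0.6148, 0.3448, 0.0848]
ee_rot: [-0.002, 1.0, 0.0, 0.001]
force: [-3.3, -0.3, 12.5]
width: 0.051
gripper_force: 43.7
```

{"api": "move_arm", "payload": {
  "motion": [
    [0, 0, 0, 0],
    [0, 0, 0, 0],
    [0, 0, 0, 0],
    [0, 0, -0.4, 0],
    [0, 0, -0.8, 0],
    [0, 0, -0.8, 0],
    [0, 0, -0.8, 0],
    [0, 0, 0, 0]
  ],
  "jaw": 0.73
}}

```text
clock: 6.75
tcp_pos: [0.6182, 0.3443, 0.2281]
ee_rot: [-0.003, 1.0, -0.001, 0.005]
force: [-0.4, -0.4, -0.4]
width: 0.0625
gripper_force: 0.0
```

```bash
python3 -c "
from h import *
for o in caps(): print(*o[:2])"
```

```text
[0.778, -0.284, 0.146] [424.0, 136.0]
[0.504, 0.261, 0.088] [201.0, 255.0]
[0.613, 0.343, 0.127] [163.0, 210.0]
[0.517, -0.301, 0.083] [430.0, 246.0]
[0.446, 0.048, 0.082] [289.0, 277.0]
[0.446, -0.069, 0.083] [336.0, 276.0]
[0.422, -0.158, 0.082] [373.0, 285.0]
[0.417, -0.273, 0.127] [422.0, 287.0]
```

{"api": "move_arm", "payload": {
  "motion": [
    [-0.15, 0.6, 0, 0],
    [-0.15, 1, 0, 0],
    [-0.15, 1, 0, 0],
    [-0.15, 1, 0, 0],
    [-0.15, 1, 0, 0],
    [-0.15, 1, 0, 0],
    [-0.15, 1, 0, 0],
    [-0.15, 1, 0, 0],
    [-0.15, 1, 0, 0],
    [-0.15, 1, 0, 0],
    [-0.15, 1, 0, 0],
    [-0.15, 1, 0, 0]
  ],
  "jaw": 0.82
}}

```text
clock: 8.0
tcp_pos: [0.523, -0.2329, 0.2198]
ee_rot: [-0.0, 1.0, -0.0, -0.001]
force: [0.7, -0.1, -0.9]
width: 0.0701
gripper_force: 0.0
```

{"api": "move_arm", "payload": {
  "motion": [
    [-0.15, 0.8, 0, 0],
    [0, 0.5, 0, 0],
    [0, 0, 0, 0],
    [0, 0, 0, 0]
  ]
}}

```text
clock: 8.4
tcp_pos: [0.5161, -0.2961, 0.2198]
ee_rot: [-0.001, 1.0, -0.001, -0.001]
force: [0.2, 0.6, -0.7]
width: 0.0699
gripper_force: 0.0
```

Jar 1 is placed at (0.613, 0.343) as intended. Now the second.

{"api": "move_arm", "payload": {
  "motion": [
    [0.02, 0.1, 0, 0],
    [0, 0, 0.77, 0],
    [0, 0, 0.77, 0],
    [0, 0, 0.77, 0],
    [0, 0, 0.77, 0],
    [0, 0, 0.4, 0],
    [0, 0, 0.15, 0],
    [0, 0, 0, 0]
  ]
}}

```text
clock: 9.2
tcp_pos: [0.5181, -0.2999, 0.0389]
ee_rot: [-0.001, 1.0, 0.001, -0.001]
force: [-0.3, 0.5, 0.2]
width: 0.0701
gripper_force: 0.0
```

{"api": "move_arm", "payload": {
  "motion": [
    [0, 0, 0, 0],
    [0, 0, 0, 0],
    [0, 0, 0, 0],
    [0, 0, 0, 0],
    [0, 0, 0, 0],
    [0, 0, 0, 0],
    [0, 0, -0.5, 0],
    [0, 0, -0.8, 0],
    [0, 0, -0.8, 0],
    [0, 0, -0.8, 0],
    [0, 0, -0.8, 0]
  ],
  "jaw": 0
}}

```text
clock: 10.3
tcp_pos: [0.5171, -0.3009, 0.2261]
ee_rot: [-0.0, 1.0, -0.0, -0.001]
force: [0.1, -0.6, -1.1]
width: 0.0511
gripper_force: 42.5
```

{"api": "move_arm", "payload": {
  "motion": [
    [0, -0.6, 0, 0],
    [0, -0.9, 0, 0],
    [0, -1, 0, 0],
    [0, -1, 0, 0],
    [0, -1, 0, 0],
    [0, -1, 0, 0],
    [0, -1, 0, 0],
    [0, -1, 0, 0],
    [0, -1, 0, 0],
    [0, -1, 0, 0],
    [0, -1, 0, 0],
    [0, -1, 0, 0]
  ]
}}

```text
clock: 11.5
tcp_pos: [0.5175, 0.2751, 0.2245]
ee_rot: [0.0, 1.0, -0.0, -0.0]
force: [0.1, 0.4, -2.2]
width: 0.0513
gripper_force: 42.7
```

{"api": "move_arm", "payload": {
  "motion": [
    [0, -0.9, 0, 0],
    [0, -0.4, 0, 0],
    [0, 0, 0, 0],
    [0, 0, 0, 0]
  ]
}}

```text
clock: 11.9
tcp_pos: [0.518, 0.3374, 0.2242]
ee_rot: [0.001, 1.0, -0.0, -0.001]
force: [0.2, 0.6, -2.1]
width: 0.0511
gripper_force: 42.8
```

{"api": "move_arm", "payload": {
  "motion": [
    [0.02, -0.25, 0, 0],
    [0, 0, 0.8, 0],
    [0, 0, 0.8, 0],
    [0, 0, 0.6, 0],
    [0, 0, 0.35, 0],
    [0, 0, 0.15, 0],
    [0, 0, 0.06, 0],
    [0, 0, 0, 0],
    [0, 0, 0, 0]
  ]
}}

```text
clock: 12.8
tcp_pos: [0.5205, 0.3516, 0.0881]
ee_rot: [-0.001, 1.0, -0.001, 0.001]
force: [0.6, 0.6, -1.6]
width: 0.0513
gripper_force: 43.0
```

{"api": "move_arm", "payload": {
  "motion": [
    [0, 0, 0.06, 0],
    [0, 0, 0, 0]
  ]
}}

```text
clock: 13.0
tcp_pos: [0.5208, 0.3519, 0.0862]
ee_rot: [-0.001, 1.0, -0.0, 0.001]
force: [-0.6, -1.8, 6.6]
width: 0.0512
gripper_force: 43.1
```

{"api": "move_arm", "payload": {
  "motion": [
    [0, 0, 0, 0],
    [0, 0, 0, 0],
    [0, 0, 0, 0],
    [0, 0, -0.4, 0],
    [0, 0, -0.8, 0],
    [0, 0, -0.8, 0],
    [0, 0, -0.8, 0],
    [0, 0, 0, 0]
  ],
  "jaw": 0.73
}}

```text
clock: 13.8
tcp_pos: [0.5231, 0.3536, 0.23]
ee_rot: [-0.004, 1.0, -0.0, 0.005]
force: [0.4, 0.3, -0.4]
width: 0.0625
gripper_force: 0.0
```

{"api": "move_arm", "payload": {
  "motion": [
    [-0.1, 0.6, 0, 0],
    [-0.18, 0.9, 0, 0],
    [-0.18, 0.9, 0, 0],
    [-0.18, 0.9, 0, 0],
    [-0.18, 0.9, 0, 0],
    [-0.18, 0.9, 0, 0],
    [-0.18, 0.9, 0, 0],
    [-0.18, 0.9, 0, 0],
    [-0.18, 0.9, 0, 0],
    [-0.18, 0.9, 0, 0],
    [-0.18, 0.9, 0, 0],
    [-0.1, 0.5, 0, 0]
  ],
  "jaw": 0.82
}}

```text
clock: 15.0
tcp_pos: [0.4176, -0.1574, 0.2236]
ee_rot: [0.001, 1.0, -0.003, -0.0]
force: [1.1, 1.7, -0.7]
width: 0.0697
gripper_force: 0.0
```

```bash
python3 -c "
from h import *
for o in caps(): print(*o[:2])"
```

```text
[0.778, -0.287, 0.146] [425.0, 136.0]
[0.474, 0.305, 0.088] [183.0, 268.0]
[0.613, 0.343, 0.128] [163.0, 209.0]
[0.518, 0.351, 0.127] [160.0, 249.0]
[0.446, -0.069, 0.082] [336.0, 276.0]
[0.416, -0.278, 0.128] [424.0, 287.0]
[0.419, 0.062, 0.083] [283.0, 288.0]
```

The jar at (0.446, 0.048) was knocked to (0.419, 0.062), still upright by its cap height. Carrying on with the third jar.

{"api": "move_arm", "payload": {
  "motion": [
    [0.09, 0, 0, 0],
    [0, 0, 0.77, 0],
    [0, 0, 0.77, 0],
    [0, 0, 0.77, 0],
    [0, 0, 0.6, 0],
    [0, 0, 0, 0]
  ]
}}

```text
clock: 15.65
tcp_pos: [0.4221, -0.1513, 0.0751]
ee_rot: [-0.002, 1.0, 0.001, -0.004]
force: [0.3, -0.2, -0.5]
width: 0.0698
gripper_force: 0.0
```

{"api": "move_arm", "payload": {
  "motion": [
    [0, 0.14, 0, 0],
    [0, 0, 0.5, 0],
    [0, 0, 0.22, 0],
    [0, 0, 0, 0]
  ]
}}

```text
clock: 16.05
tcp_pos: [0.424, -0.1607, 0.0425]
ee_rot: [-0.0, 1.0, -0.0, -0.0]
force: [0.3, 0.2, 0.2]
width: 0.0697
gripper_force: 0.0
```

{"api": "move_arm", "payload": {
  "motion": [
    [0, 0, 0, 0],
    [0, 0, 0, 0],
    [0, 0, 0, 0],
    [0, 0, 0, 0],
    [0, 0, 0, 0],
    [0, 0, 0, 0],
    [0, 0, -0.5, 0],
    [0, 0, -0.8, 0],
    [0, 0, -0.8, 0],
    [0, 0, -0.8, 0],
    [0, 0, -0.8, 0]
  ],
  "jaw": 0
}}

```text
clock: 17.15
tcp_pos: [0.4228, -0.1606, 0.2292]
ee_rot: [-0.0, 1.0, -0.0, -0.0]
force: [0.4, -0.1, -1.9]
width: 0.0509
gripper_force: 42.6
```

{"api": "move_arm", "payload": {
  "motion": [
    [0.3, -0.5, 0, 0],
    [0.3, -0.8, 0, 0],
    [0.3, -0.9, 0, 0],
    [0.2, -0.9, 0, 0],
    [0, -0.9, 0, 0],
    [0, -0.9, 0, 0],
    [0, -0.9, 0, 0],
    [0, -0.9, 0, 0],
    [-0.3, -0.9, 0, 0],
    [-0.3, -0.9, 0, 0],
    [-0.3, -0.9, 0, 0],
    [-0.2, -0.7, 0, 0]
  ]
}}

```text
clock: 18.35
tcp_pos: [0.4217, 0.347, 0.2275]
ee_rot: [-0.0, 1.0, 0.001, -0.0]
force: [0.8, -0.3, -2.2]
width: 0.0511
gripper_force: 42.9
```

{"api": "move_arm", "payload": {
  "motion": [
    [0, 0, 0, 0],
    [0, 0, 0, 0]
  ]
}}

```text
clock: 18.55
tcp_pos: [0.4229, 0.3448, 0.2272]
ee_rot: [0.0, 1.0, 0.001, -0.0]
force: [-0.0, -0.5, -2.2]
width: 0.0509
gripper_force: 42.8
```

{"api": "move_arm", "payload": {
  "motion": [
    [0.02, -0.24, 0, 0],
    [0, 0, 0.8, 0],
    [0, 0, 0.8, 0],
    [0, 0, 0.6, 0],
    [0, 0, 0.35, 0],
    [0, 0, 0.15, 0],
    [0, 0, 0, 0],
    [0, 0, 0, 0]
  ]
}}

```text
clock: 19.35
tcp_pos: [0.426, 0.3564, 0.0931]
ee_rot: [-0.0, 1.0, -0.001, 0.001]
force: [-0.1, -0.9, -1.3]
width: 0.0513
gripper_force: 42.9
```

{"api": "move_arm", "payload": {
  "motion": [
    [0, 0, 0.1, 0],
    [0, 0, 0, 0]
  ]
}}

```text
clock: 19.55
tcp_pos: [0.4264, 0.3572, 0.0886]
ee_rot: [-0.001, 1.0, -0.0, 0.001]
force: [1.0, 0.5, 1.0]
width: 0.051
gripper_force: 43.0
```

{"api": "move_arm", "payload": {
  "motion": [
    [0, 0, 0, 0],
    [0, 0, 0, 0],
    [0, 0, 0, 0],
    [0, 0, -0.4, 0],
    [0, 0, -0.8, 0],
    [0, 0, -0.8, 0],
    [0, 0, -0.8, 0],
    [0, 0, 0, 0]
  ],
  "jaw": 0.73
}}

```text
clock: 20.35
tcp_pos: [0.428, 0.3587, 0.2328]
ee_rot: [-0.004, 1.0, -0.0, 0.004]
force: [1.0, 0.6, -1.2]
width: 0.0622
gripper_force: 0.0
```

{"api": "move_arm", "payload": {
  "motion": [
    [0.2, 0.6, 0, 0],
    [0.2, 0.9, 0, 0],
    [0, 0.9, 0, 0],
    [0, 0.9, 0, 0],
    [0, 0.9, 0, 0],
    [0, 0.9, 0, 0],
    [0, 0.9, 0, 0],
    [0, 0.9, 0, 0],
    [0, 0.9, 0, 0],
    [0, 0.7, 0, 0],
    [0, 0, 0, 0],
    [0, 0, 0, 0]
  ],
  "jaw": 0.82
}}

```text
clock: 21.55
tcp_pos: [0.4442, -0.0694, 0.2268]
ee_rot: [-0.0, 1.0, -0.002, -0.001]
force: [0.2, 0.3, -0.9]
width: 0.0699
gripper_force: 0.0
```

```bash
python3 -c "
from h import *
for o in caps(): print(*o[:2])"
```

```text
[0.778, -0.287, 0.146] [425.0, 136.0]
[0.464, 0.305, 0.088] [183.0, 272.0]
[0.613, 0.343, 0.127] [163.0, 209.0]
[0.518, 0.351, 0.127] [160.0, 249.0]
[0.417, -0.273, 0.127] [422.0, 287.0]
[0.425, 0.357, 0.128] [157.0, 288.0]
[0.419, 0.062, 0.083] [283.0, 288.0]
```

Three are placed. Fourth jar next, and it goes to slot C (0.606, 0.239).

{"api": "move_arm", "payload": {
  "motion": [
    [0.03, 0, 0, 0],
    [0, 0, 0.77, 0],
    [0, 0, 0.77, 0],
    [0, 0, 0.77, 0],
    [0, 0, 0.77, 0],
    [0, 0, 0.5, 0],
    [0, 0, 0.2, 0],
    [0, 0, 0, 0]
  ]
}}

```text
clock: 22.4
tcp_pos: [0.4459, -0.0677, 0.0373]
ee_rot: [-0.0, 1.0, 0.001, -0.001]
force: [-0.9, 0.4, 0.2]
width: 0.0705
gripper_force: 0.0
```

{"api": "move_arm", "payload": {
  "motion": [
    [0, 0, 0, 0],
    [0, 0, 0, 0],
    [0, 0, 0, 0],
    [0, 0, 0, 0],
    [0, 0, 0, 0],
    [0, 0, 0, 0],
    [0, 0, -0.5, 0],
    [0, 0, -0.8, 0],
    [0, 0, -0.8, 0],
    [0, 0, -0.8, 0],
    [0, 0, -0.8, 0]
  ],
  "jaw": 0
}}

```text
clock: 23.5
tcp_pos: [0.4453, -0.0688, 0.225]
ee_rot: [-0.0, 1.0, -0.0, -0.0]
force: [1.1, 0.3, -2.8]
width: 0.0514
gripper_force: 42.6
```

{"api": "move_arm", "payload": {
  "motion": [
    [0.5, -0.4, 0, 0],
    [0.5, -0.8, 0, 0],
    [0.5, -0.8, 0, 0],
    [0.5, -0.8, 0, 0],
    [0.5, -0.8, 0, 0],
    [0.5, -0.8, 0, 0],
    [0.2, -0.8, 0, 0],
    [0, -0.7, 0, 0],
    [0, -0.2, 0, 0],
    [0, 0, 0, 0],
    [0, 0, 0, 0]
  ]
}}

```text
clock: 24.6
tcp_pos: [0.6059, 0.234, 0.223]
ee_rot: [0.001, 1.0, -0.001, -0.0]
force: [-0.5, -0.7, -1.9]
width: 0.0508
gripper_force: 42.9
```

{"api": "move_arm", "payload": {
  "motion": [
    [0, -0.1, 0, 0],
    [0, 0, 0.8, 0],
    [0, 0, 0.8, 0],
    [0, 0, 0.6, 0],
    [0, 0, 0.35, 0],
    [0, 0, 0.15, 0],
    [0, 0, 0.06, 0],
    [0, 0, 0.04, 0],
    [0, 0, 0, 0]
  ]
}}

```text
clock: 25.5
tcp_pos: [0.6076, 0.2409, 0.0847]
ee_rot: [-0.0, 1.0, -0.001, 0.001]
force: [0.9, -0.6, -2.1]
width: 0.051
gripper_force: 43.0
```

{"api": "move_arm", "payload": {
  "motion": [
    [0, 0, 0, 0],
    [0, 0, 0, 0],
    [0, 0, 0, 0],
    [0, 0, -0.4, 0],
    [0, 0, -0.8, 0],
    [0, 0, -0.8, 0],
    [0, 0, -0.8, 0],
    [0, 0, 0, 0]
  ],
  "jaw": 0.73
}}

```text
clock: 26.3
tcp_pos: [0.6108, 0.2426, 0.2301]
ee_rot: [-0.003, 1.0, -0.0, 0.006]
force: [0.1, 0.2, 0.2]
width: 0.0621
gripper_force: 0.0
```

{"api": "move_arm", "payload": {
  "motion": [
    [-0.4, 0.4, 0, 0],
    [-0.6, 0.6, 0, 0],
    [-0.6, 0.6, 0, 0],
    [-0.6, 0.6, 0, 0],
    [-0.6, 0.6, 0, 0],
    [-0.6, 0.6, 0, 0],
    [-0.3, 0.2, 0, 0],
    [0, 0, 0, 0],
    [0, 0, 0, 0]
  ],
  "jaw": 0.82
}}

```text
clock: 27.2
tcp_pos: [0.4221, 0.0617, 0.2235]
ee_rot: [-0.0, 1.0, -0.0, 0.001]
force: [0.9, -0.1, 0.9]
width: 0.0699
gripper_force: 0.0
```

{"api": "move_arm", "payload": {
  "motion": [
    [0, 0, 0.77, 0],
    [0, 0, 0.77, 0],
    [0, 0, 0.77, 0],
    [0, 0, 0.4, 0],
    [0, 0, 0, 0],
    [0, 0, 0, 0]
  ]
}}

```text
clock: 27.8
tcp_pos: [0.4227, 0.062, 0.0876]
ee_rot: [-0.0, 1.0, 0.0, 0.0]
force: [-0.1, -0.1, 0.1]
width: 0.0701
gripper_force: 0.0
```

Then to slot B (0.511, 0.246).

{"api": "move_arm", "payload": {
  "motion": [
    [0, 0, 0.6, 0],
    [0, 0, 0.3, 0],
    [0, 0, 0.1, 0],
    [0, 0, 0, 0]
  ]
}}

```text
clock: 28.2
tcp_pos: [0.4224, 0.0616, 0.0383]
ee_rot: [-0.0, 1.0, -0.0, 0.001]
force: [-0.8, -0.1, 0.3]
width: 0.07
gripper_force: 0.0
```

{"api": "move_arm", "payload": {
  "motion": [
    [0, 0, 0, 0],
    [0, 0, 0, 0],
    [0, 0, 0, 0],
    [0, 0, 0, 0],
    [0, 0, 0, 0],
    [0, 0, 0, 0],
    [0, 0, -0.5, 0],
    [0, 0, -0.8, 0],
    [0, 0, -0.8, 0],
    [0, 0, -0.8, 0],
    [0, 0, -0.8, 0]
  ],
  "jaw": 0
}}

```text
clock: 29.3
tcp_pos: [0.4204, 0.061, 0.2247]
ee_rot: [-0.0, 1.0, -0.0, -0.0]
force: [0.8, 0.4, -2.0]
width: 0.0509
gripper_force: 42.6
```

{"api": "move_arm", "payload": {
  "motion": [
    [0.3, -0.3, 0, 0],
    [0.3, -0.6, 0, 0],
    [0.3, -0.6, 0, 0],
    [0.3, -0.6, 0, 0],
    [0.3, -0.6, 0, 0],
    [0.2, -0.6, 0, 0],
    [0.1, -0.4, 0, 0],
    [0, 0, 0, 0],
    [0, 0, 0, 0]
  ]
}}

```text
clock: 30.2
tcp_pos: [0.5104, 0.2454, 0.2225]
ee_rot: [0.001, 1.0, -0.0, -0.001]
force: [0.1, -0.7, -2.7]
width: 0.0512
gripper_force: 42.9
```

{"api": "move_arm", "payload": {
  "motion": [
    [0.04, 0, 0, 0],
    [0, 0, 0.8, 0],
    [0, 0, 0.8, 0],
    [0, 0, 0.6, 0],
    [0, 0, 0.35, 0],
    [0, 0, 0.15, 0],
    [0, 0, 0.06, 0],
    [0, 0, 0.02, 0],
    [0, 0, 0, 0]
  ]
}}

```text
clock: 31.1
tcp_pos: [0.5142, 0.2463, 0.0848]
ee_rot: [-0.0, 1.0, -0.0, 0.001]
force: [-0.5, 0.7, -1.4]
width: 0.0515
gripper_force: 42.9
```

{"api": "move_arm", "payload": {
  "motion": [
    [0, 0, 0, 0],
    [0, 0, 0, 0],
    [0, 0, 0, 0],
    [0, 0, -0.4, 0],
    [0, 0, -0.8, 0],
    [0, 0, -0.8, 0],
    [0, 0, -0.8, 0],
    [0, 0, 0, 0]
  ],
  "jaw": 0.73
}}

```text
clock: 31.9
tcp_pos: [0.5173, 0.2478, 0.2297]
ee_rot: [-0.003, 1.0, -0.0, 0.005]
force: [0.3, -0.4, -0.5]
width: 0.062
gripper_force: 0.0
```

{"api": "move_arm", "payload": {
  "motion": [
    [-0.1, 0.6, 0, 0],
    [-0.18, 0.9, 0, 0],
    [-0.18, 0.9, 0, 0],
    [-0.18, 0.9, 0, 0],
    [-0.18, 0.9, 0, 0],
    [-0.18, 0.9, 0, 0],
    [-0.18, 0.9, 0, 0],
    [-0.18, 0.9, 0, 0],
    [-0.18, 0.9, 0, 0],
    [-0.18, 0.9, 0, 0],
    [-0.18, 0.9, 0, 0],
    [-0.1, 0.7, 0, 0]
  ],
  "jaw": 0.82
}}

```text
clock: 33.1
tcp_pos: [0.4115, -0.2714, 0.2236]
ee_rot: [0.0, 1.0, -0.002, -0.0]
force: [0.4, 0.5, 0.5]
width: 0.0702
gripper_force: 0.0
```

```bash
python3 -c "
from h import *
for o in caps(): print(*o[:2])
print(manip.state()['tcp_pos'])"
```

```text
[0.777, -0.285, 0.146] [424.0, 136.0]
[0.512, 0.303, 0.088] [184.0, 252.0]
[0.613, 0.343, 0.128] [163.0, 209.0]
[0.606, 0.24, 0.127] [206.0, 212.0]
[0.518, 0.35, 0.128] [160.0, 249.0]
[0.51, 0.246, 0.127] [204.0, 252.0]
[0.424, 0.356, 0.127] [157.0, 289.0]
[ 0.41088613 -0.27794745  0.22423195]
```

{"api": "move_arm", "payload": {
  "motion": [
    [0.12, 0, 0, 0],
    [0, 0, 0.8, 0],
    [0, 0, 0, 0],
    [0, 0, 0, 0]
  ]
}}

```text
clock: 33.55
tcp_pos: [0.4188, -0.267, 0.1832]
ee_rot: [-0.001, 1.0, 0.001, -0.001]
force: [-0.1, -0.1, 0.1]
width: 0.0696
gripper_force: 0.0
```

{"api": "move_arm", "payload": {
  "motion": [
    [-0.03, 0.12, 0, 0],
    [0, 0, 0.7, 0],
    [0, 0, 0.7, 0],
    [0, 0, 0.5, 0],
    [0, 0, 0.26, 0],
    [0, 0, 0, 0],
    [0, 0, 0, 0]
  ]
}}

```text
clock: 34.25
tcp_pos: [0.4184, -0.2754, 0.0768]
ee_rot: [0.0, 1.0, -0.0, 0.001]
force: [-0.1, 0.2, -1.1]
width: 0.0705
gripper_force: 0.0
```

{"api": "move_arm", "payload": {
  "motion": [
    [0, 0, 0, 0],
    [0, 0, 0, 0],
    [0, 0, 0, 0],
    [0, 0, 0, 0],
    [0, 0, 0, 0],
    [0, 0, 0, 0],
    [0, 0, -0.5, 0],
    [0, 0, -0.8, 0],
    [0, 0, -0.8, 0],
    [0, 0, -0.8, 0],
    [0, 0, -0.8, 0]
  ],
  "jaw": 0
}}

```text
clock: 35.35
tcp_pos: [0.4169, -0.2744, 0.2628]
ee_rot: [-0.0, 1.0, -0.0, 0.0]
force: [0.7, -0.7, -2.9]
width: 0.0511
gripper_force: 42.7
```

{"api": "move_arm", "payload": {
  "motion": [
    [0.3, -0.5, 0, 0],
    [0.3, -0.8, 0, 0],
    [0.3, -0.9, 0, 0],
    [0.2, -0.9, 0, 0],
    [0, -0.9, 0, 0],
    [0, -0.9, 0, 0],
    [0, -0.9, 0, 0],
    [-0.1, -0.9, 0, 0],
    [-0.3, -0.9, 0, 0],
    [-0.3, -0.9, 0, 0],
    [-0.3, -0.9, 0, 0],
    [-0.1, -0.9, 0, 0]
  ]
}}

```text
clock: 36.55
tcp_pos: [0.4153, 0.2411, 0.261]
ee_rot: [0.0, 1.0, 0.0, -0.001]
force: [1.5, -0.7, -1.9]
width: 0.0511
gripper_force: 42.9
```

{"api": "move_arm", "payload": {
  "motion": [
    [0, 0, 0, 0],
    [0, 0, 0, 0]
  ]
}}

```text
clock: 36.75
tcp_pos: [0.4172, 0.2411, 0.261]
ee_rot: [0.0, 1.0, 0.001, 0.0]
force: [0.3, 0.4, -2.3]
width: 0.051
gripper_force: 43.2
```

{"api": "move_arm", "payload": {
  "motion": [
    [0, -0.25, 0, 0],
    [0, 0, 0.8, 0],
    [0, 0, 0.8, 0],
    [0, 0, 0.6, 0],
    [0, 0, 0.35, 0],
    [0, 0, 0.15, 0],
    [0, 0, 0, 0],
    [0, 0, 0, 0]
  ]
}}

```text
clock: 37.55
tcp_pos: [0.4189, 0.2528, 0.1266]
ee_rot: [-0.0, 1.0, -0.001, 0.001]
force: [0.4, 0.2, -1.0]
width: 0.0512
gripper_force: 43.1
```

{"api": "move_arm", "payload": {
  "motion": [
    [0, 0, 0.06, 0],
    [0, 0, 0, 0]
  ]
}}

```text
clock: 37.75
tcp_pos: [0.4184, 0.253, 0.1235]
ee_rot: [-0.0, 1.0, -0.0, 0.001]
force: [0.6, -0.5, -2.2]
width: 0.0513
gripper_force: 43.1
```

{"api": "move_arm", "payload": {
  "motion": [
    [0, 0, 0, 0],
    [0, 0, 0, 0],
    [0, 0, 0, 0],
    [0, 0, -0.3, 0],
    [0, 0, -0.7, 0],
    [0, 0, -0.8, 0],
    [0, 0, -0.6, 0],
    [0, 0, 0, 0]
  ],
  "jaw": 0.73
}}

```text
clock: 38.55
tcp_pos: [0.4206, 0.2544, 0.247]
ee_rot: [-0.003, 1.0, -0.0, 0.004]
force: [-0.1, 0.3, -0.5]
width: 0.0624
gripper_force: 0.0
```

```bash
python3 - <<'E'
from h import *
im=cam(); p,d,K,V=im
for o in caps(im): print(*o[:2])
W=cloud(d,K,V)
# black knobs/wheel above box tops
x,y,z=W[...,0],W[...,1],W[...,2]
for nm,y0,y1,z0,z1 in(("wheel",-.0,.1,.085,.11),("paddle",-.12,-.02,.085,.105)):
    m=(x>.55)&(x<.72)&(y>y0)&(y<y1)&(z>z0)&(z<z1)
    print(nm,m.sum(),np.round(W[m].mean(0),4),np.round(W[m].min(0),4),np.round(W[m].max(0),4))
cv2.imwrite("pics/ctl.png",cv2.resize(p[165:245,260:360,::-1],None,fx=7,fy=7,interpolation=2))
E
```

```text
[0.778, -0.287, 0.146] [425.0, 136.0]
[0.51, 0.247, 0.088] [207.0, 252.0]
[0.613, 0.343, 0.127] [163.0, 209.0]
[0.606, 0.24, 0.127] [206.0, 212.0]
[0.518, 0.351, 0.128] [160.0, 249.0]
[0.51, 0.246, 0.127] [204.0, 252.0]
wheel 510 [0.6435 0.0417 0.0937] [0.606  0.0115 0.0851] [0.6804 0.0712 0.1068]
paddle 64 [ 0.599  -0.0686  0.0935] [ 0.5932 -0.0861  0.085 ] [ 0.6063 -0.0516  0.1034]
```

View pics/ctl.png

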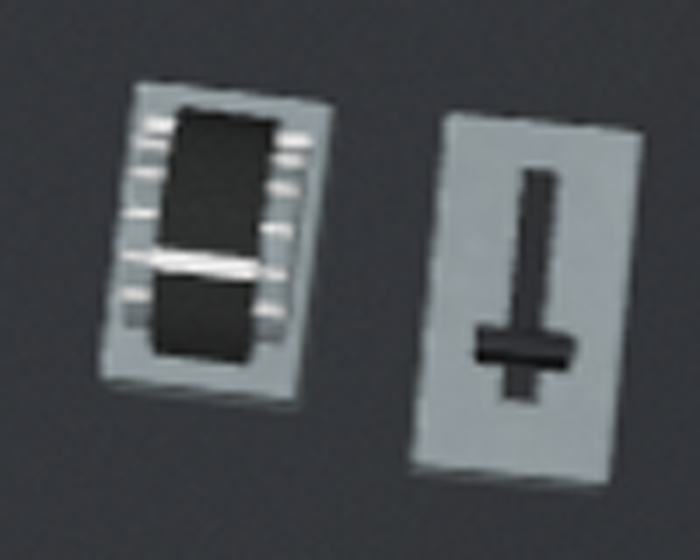

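All three caps in view are placed properly (the two near ones are hidden by the hand). The wheel line in the crop is at y≈262, near tick 1, and the paddle at (522,348) is untouched. Moving to the wheel at (0.644, 0.041).

{"api": "move_arm", "payload": {
  "motion": [
    [0, 0.6, 0, 0],
    [0.5, 0.6, 0, 0],
    [0.6, 0.6, 0, 0],
    [0.6, 0.6, 0, 0],
    [0.6, 0.6, 0, 0],
    [0.6, 0.6, 0, 0],
    [0.6, 0.6, 0, 0],
    [0.5, 0, 0.4, 0],
    [0, 0, 0.8, 0],
    [0, 0, 0.6, 0],
    [0, 0, 0, 0],
    [0, 0, 0, 0]
  ],
  "jaw": 0
}}

```text
clock: 39.8
tcp_pos: [0.6169, 0.0425, 0.1517]
ee_rot: [0.0, 1.0, -0.0, -0.001]
force: [1.5, -0.4, 1.0]
width: 0.0001
gripper_force: 0.0
```

```bash
python3 -c "
from h import *
for o in caps(): print(*o[:2])
print(manip.state()['tcp_pos'])"
```

```text
[0.777, -0.287, 0.146] [425.0, 136.0]
[0.446, 0.388, 0.088] [149.0, 280.0]
[0.613, 0.343, 0.127] [163.0, 209.0]
[0.606, 0.24, 0.127] [206.0, 212.0]
[0.518, 0.351, 0.128] [160.0, 249.0]
[0.51, 0.246, 0.128] [204.0, 252.0]
[0.424, 0.356, 0.128] [157.0, 289.0]
[0.417, 0.254, 0.172] [197.0, 291.0]
[0.61811945 0.04253963 0.15313716]
```

All six vessels stand in their slots at the right heights (0.127 and 0.172). Pressing on the wheel.

{"api": "move_arm", "payload": {
  "motion": [
    [0.1, 0, 0.6, 0],
    [0, 0, 0.4, 0],
    [0, 0, 0.08, 0],
    [0, 0, 0, 0],
    [0, 0, 0, 0]
  ]
}}

```text
clock: 40.35
tcp_pos: [0.6241, 0.0427, 0.1006]
ee_rot: [-0.0, 1.0, -0.0, 0.002]
force: [-0.1, -0.2, 0.4]
width: 0.0001
gripper_force: 0.0
```

{"api": "move_arm", "payload": {
  "motion": [
    [0, 0, 0.04, 0],
    [0, 0, 0.03, 0],
    [0, 0, 0, 0]
  ]
}}

```text
clock: 40.65
tcp_pos: [0.6239, 0.0427, 0.0977]
ee_rot: [-0.0, 1.0, -0.0, 0.001]
force: [-1.3, 0.2, 9.9]
width: 0.0002
gripper_force: 5.2
```

{"api": "move_arm", "payload": {
  "motion": [
    [0.1, 0.014, -0.02, 0],
    [0.1, 0.014, 0, 0],
    [0.1, 0.014, 0, 0],
    [0.1, 0.014, 0, 0],
    [0.1, 0.014, 0, 0],
    [0.1, 0.014, 0, 0],
    [0.1, 0.014, 0.01, 0],
    [0.1, 0.014, 0.01, 0],
    [0, 0, 0, 0]
  ]
}}

```text
clock: 41.55
tcp_pos: [0.666, 0.0368, 0.0976]
ee_rot: [-0.0, 1.0, -0.0, 0.003]
force: [0.8, 0.3, 6.5]
width: -0.0005
gripper_force: 3.4
```

```bash
python3 - <<'E'
from h import *
p,d,K,V=cam("side")
q=proj([.644,.041,.08],K,V).astype(int); print(q)
c=p[q[1]-45:q[1]+45,q[0]-60:q[0]+60,::-1]; cv2.imwrite("pics/w1.png",cv2.resize(c,None,fx=6,fy=6,interpolation=2))
E
```

```text
[271 270]
```

View pics/w1.png

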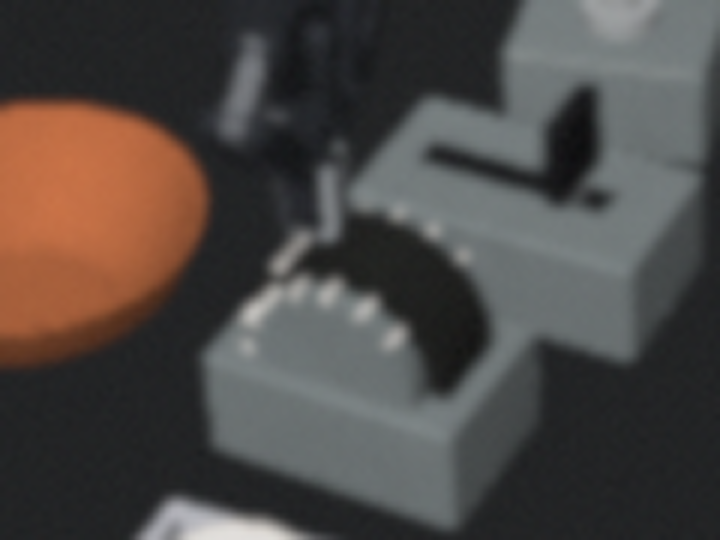

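The line has moved past the top, to crop (290,255), around tick 3 to 4. Another stroke.

{"api": "move_arm", "payload": {
  "motion": [
    [0, 0, -0.4, 0],
    [-0.4, -0.06, 0, 0],
    [-0.4, -0.06, 0, 0],
    [0, 0, 0.3, 0],
    [0, 0, 0.08, 0],
    [0, 0, 0.02, 0],
    [0, 0, 0, 0]
  ]
}}

```text
clock: 42.3
tcp_pos: [0.621, 0.0434, 0.0963]
ee_rot: [-0.001, 1.0, -0.0, -0.003]
force: [-9.2, 0.4, 16.8]
width: 0.0003
gripper_force: 9.0
```

{"api": "move_arm", "payload": {
  "motion": [
    [0.1, 0.014, -0.03, 0],
    [0.1, 0.014, 0, 0],
    [0.1, 0.014, 0, 0],
    [0.1, 0.014, 0, 0],
    [0.1, 0.014, 0, 0],
    [0.1, 0.014, 0, 0],
    [0.1, 0.014, 0.01, 0],
    [0.1, 0.014, 0.01, 0],
    [0.1, 0.014, 0.01, 0],
    [0, 0, 0, 0]
  ]
}}

```text
clock: 43.3
tcp_pos: [0.6705, 0.0365, 0.0959]
ee_rot: [-0.0, 1.0, -0.0, 0.002]
force: [0.7, 0.3, 5.5]
width: 0.0001
gripper_force: 2.8
```

{"api": "move_arm", "payload": {
  "motion": [
    [0, 0, -0.6, 0],
    [-0.5, 0, -1, 0],
    [-1, 0, -0.6, 0],
    [-1, 0, 0, 0],
    [0, 0, 0, 0]
  ]
}}

```text
clock: 43.8
tcp_pos: [0.5414, 0.0355, 0.1937]
ee_rot: [0.0, 1.0, -0.001, -0.007]
force: [-0.2, -0.3, -0.4]
width: 0.0001
gripper_force: 0.0
```

```bash
cat > wh.py <<'E'
from h import *
import sys
p,d,K,V=cam("side")
q=proj([.644,.041,.08],K,V).astype(int)
c=p[q[1]-40:q[1]+30,q[0]-45:q[0]+40,::-1]; a=cv2.resize(c,None,fx=6,fy=6,interpolation=2)
p,d,K,V=cam("top"); b=cv2.resize(p[170:230,268:313,::-1],None,fx=6,fy=7,interpolation=2)
o=np.zeros((420,790,3),np.uint8); o[:a.shape[0],:a.shape[1]]=a; o[:b.shape[0],515:515+b.shape[1]]=b
cv2.imwrite(sys.argv[1],o)
W=cloud(d,K,V); x,y,z=W[...,0],W[...,1],W[...,2]
hsv=cv2.cvtColor(p,cv2.COLOR_RGB2HSV); m=(hsv[...,2]>150)&(z>.05)&(abs(x-.644)<.06)&(abs(y-.041)<.013)
c=np.array([np.cos(-.14),np.sin(-.14)])
print("line pixels",m.sum())
if m.sum():
    u=W[m]; lx=(u[:,:2]-[.644,.041])@c; print("theta from upright",np.arctan2(lx.mean(),(u[:,2]-.055).mean()),"wheel",.8+np.arctan2(lx.mean(),(u[:,2]-.055).mean()))
E
python3 wh.py pics/w2.png
```

```text
line pixels 9
theta from upright 0.6635019569124321 wheel 1.4635019569124321
```

View pics/w2.png

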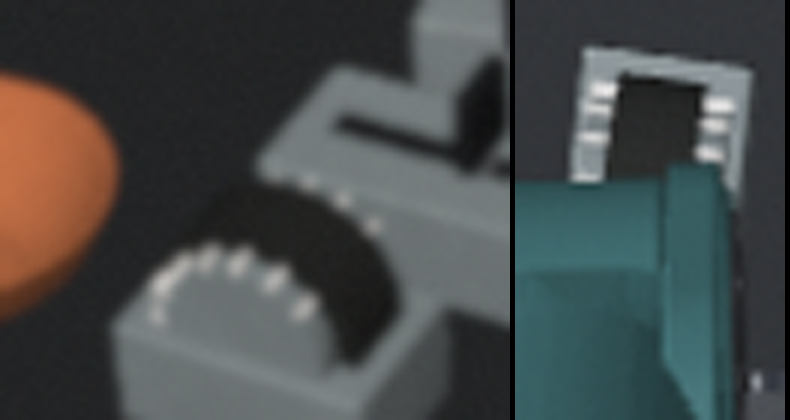

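The line is no longer visible on the wheel's near or top side, so it is close to tick 6. One more stroke onto the stop makes sure; the 2.5 stop is within tolerance.

{"api": "move_arm", "payload": {
  "motion": [
    [1, -0.08, 0, 0],
    [0.8, -0.08, 0.6, 0],
    [0, 0, 0.7, 0],
    [0, 0, 0.5, 0],
    [0, 0, 0, 0],
    [0, 0, 0, 0]
  ]
}}

```text
clock: 44.5
tcp_pos: [0.6437, 0.0445, 0.1052]
ee_rot: [0.0, 1.0, -0.0, 0.0]
force: [-0.6, -0.1, 0.9]
width: 0.0
gripper_force: 0.0
```

{"api": "move_arm", "payload": {
  "motion": [
    [-0.35, 0, 0, 0],
    [0, 0, 0, 0],
    [0, 0, 0.1, 0],
    [0, 0, 0.04, 0],
    [0, 0, 0, 0]
  ]
}}

```text
clock: 45.0
tcp_pos: [0.6256, 0.0447, 0.0988]
ee_rot: [-0.0, 1.0, -0.0, 0.0]
force: [-0.1, -0.3, 1.2]
width: -0.0001
gripper_force: 0.1
```

{"api": "move_arm", "payload": {
  "motion": [
    [0.1, 0.014, 0, 0],
    [0.1, 0.014, 0, 0],
    [0.1, 0.014, 0, 0]
  ]
}}

```text
clock: 45.3
tcp_pos: [0.6284, 0.0443, 0.0984]
ee_rot: [-0.001, 1.0, 0.0, -0.013]
force: [-24.5, 2.4, 26.0]
width: -0.0001
gripper_force: 14.9
```

{"api": "move_arm", "payload": {
  "motion": [
    [0.1, 0.014, 0, 0],
    [0.1, 0.014, 0, 0]
  ]
}}

```text
clock: 45.5
tcp_pos: [0.6288, 0.0442, 0.0982]
ee_rot: [-0.002, 1.0, 0.001, -0.024]
force: [-39.0, 4.9, 40.2]
width: 0.0
gripper_force: 23.2
```

{"api": "move_arm", "payload": {
  "motion": [
    [0.1, 0.014, 0, 0],
    [0.1, 0.014, 0, 0]
  ]
}}

```text
clock: 45.7
tcp_pos: [0.6292, 0.0441, 0.0981]
ee_rot: [-0.003, 0.999, 0.001, -0.034]
force: [-52.3, 7.3, 54.8]
width: 0.0003
gripper_force: 31.2
```

The strong opposing force (52 N, hardly any motion) means the wheel is at its stop. Lifting off and going to the paddle.

{"api": "move_arm", "payload": {
  "motion": [
    [0, 0, -0.3, 0],
    [0, 0, -0.6, 0],
    [-0.6, 0, -0.6, 0],
    [-1, 0, 0, 0],
    [-1, 0.5, 0, 0],
    [-0.9, 0.9, 0, 0],
    [0, 0.8, 0, 0],
    [0, 0, 0, 0],
    [0, 0, 0, 0]
  ]
}}

```text
clock: 46.6
tcp_pos: [0.5006, -0.0592, 0.1743]
ee_rot: [0.0, 1.0, -0.002, 0.001]
force: [0.4, 0.6, 0.8]
width: -0.0002
gripper_force: 0.0
```

```bash
python3 wh.py pics/w3.png
```

```text
line pixels 21
theta from upright 1.9385861731880567 wheel 2.7385861731880565
```

View pics/w3.png

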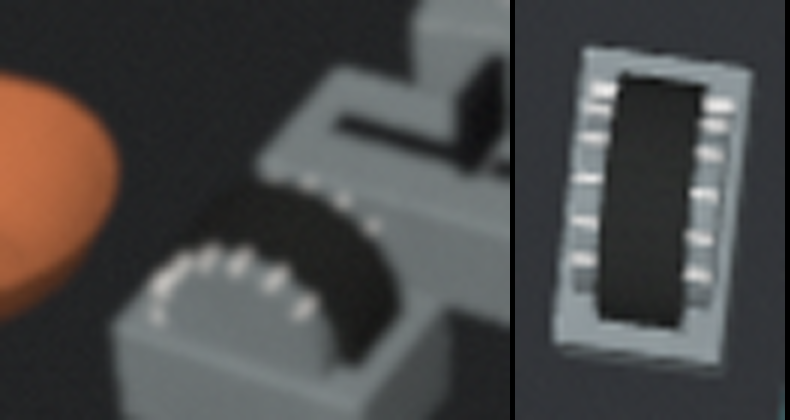

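The line is hidden on the far side, as expected at the stop. Now I approach the paddle (near face at about x 0.594, y -0.069).

{"api": "move_arm", "payload": {
  "motion": [
    [0.6, 0.19, 0, 0],
    [0.4, 0, 0, 0],
    [0, 0, 0.8, 0],
    [0, 0, 0.8, 0],
    [0, 0, 0.4, 0],
    [0, 0, 0, 0],
    [0, 0, 0, 0]
  ]
}}

```text
clock: 47.4
tcp_pos: [0.5503, -0.0662, 0.0737]
ee_rot: [-0.0, 1.0, 0.001, -0.0]
force: [-0.6, -0.6, 0.7]
width: 0.0004
gripper_force: 0.0
```

{"api": "move_arm", "payload": {
  "motion": [
    [0.2, 0.04, 0, 0],
    [0.2, 0.02, 0, 0],
    [0.2, 0.02, 0, 0],
    [0.2, 0.02, 0, 0],
    [0.2, 0.02, 0, 0],
    [0.2, 0.02, 0, 0],
    [0, 0, 0, 0]
  ]
}}

```text
clock: 48.1
tcp_pos: [0.6081, -0.0748, 0.0736]
ee_rot: [-0.0, 1.0, -0.001, -0.003]
force: [-7.7, 0.6, 5.2]
width: -0.0002
gripper_force: 3.4
```

{"api": "move_arm", "payload": {
  "motion": [
    [0.15, 0.015, 0, 0],
    [0.1, 0.012, 0, 0],
    [0.1, 0.012, 0, 0],
    [0.05, 0, 0, 0],
    [0, 0, 0, 0]
  ]
}}

```text
clock: 48.6
tcp_pos: [0.6248, -0.0768, 0.0732]
ee_rot: [-0.0, 1.0, -0.001, -0.005]
force: [-8.5, -0.5, 8.9]
width: 0.0001
gripper_force: 4.8
```

{"api": "move_arm", "payload": {
  "motion": [
    [0.08, 0, 0, 0],
    [0.06, 0, 0, 0],
    [0, 0, 0, 0]
  ]
}}

```text
clock: 48.9
tcp_pos: [0.6276, -0.0771, 0.073]
ee_rot: [-0.001, 1.0, -0.001, -0.01]
force: [-16.0, 1.0, 12.9]
width: -0.0002
gripper_force: 7.7
```

{"api": "move_arm", "payload": {
  "motion": [
    [0.05, 0, 0, 0],
    [0, 0, 0, 0],
    [0, 0, 0, 0],
    [0, 0, 0, 0],
    [0, 0, 0, 0],
    [0, 0, 0, 0],
    [0, 0, 0, 0],
    [0, 0, 0, 0],
    [0, 0, 0, 0],
    [0, 0, 0, 0]
  ]
}}

```text
clock: 49.9
tcp_pos: [0.6276, -0.0771, 0.073]
ee_rot: [-0.001, 1.0, -0.001, -0.012]
force: [-17.9, 0.0, 16.0]
width: 0.0001
gripper_force: 9.6
```

```bash
python3 - <<'E'
from h import *
p,d,K,V=cam("side"); print(np.round(manip.state()['force'],1),manip.state()['tcp_pos'])
q=proj([.63,-.02,.08],K,V).astype(int)
c=p[q[1]-50:q[1]+40,q[0]-60:q[0]+60,::-1]; cv2.imwrite("pics/push.png",cv2.resize(c,None,fx=6,fy=6,interpolation=2))
E
```

```text
[-19.   -0.5  15.1] [ 0.62761702 -0.07716929  0.07302972]
```

View pics/push.png

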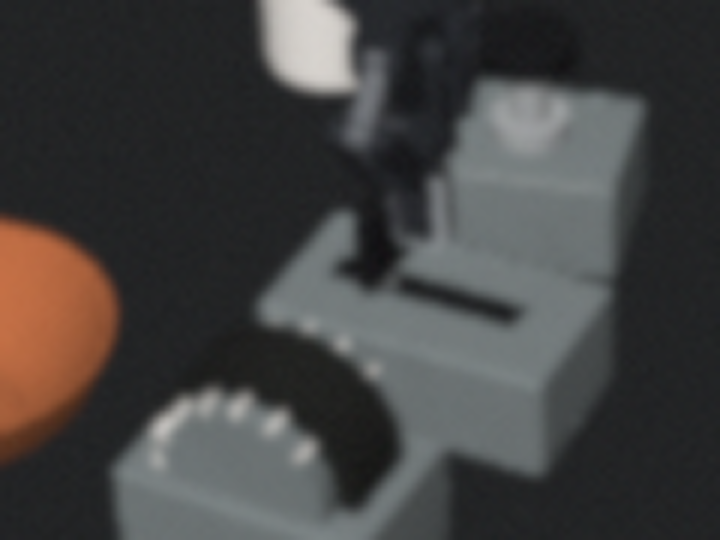

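The paddle is at the far end of its slot (crop 375,255), was stiff against further push, and has been held for over a second. Releasing.

{"api": "move_arm", "payload": {
  "motion": [
    [-0.3, -0.03, 0, 0],
    [-0.4, -0.03, 0, 0],
    [-0.5, -0.03, 0, 0],
    [-0.6, 0, 0, 0],
    [-0.4, 0, -0.3, 0],
    [0, 0, -0.8, 0],
    [0, 0, -0.8, 0],
    [0, 0, -0.5, 0],
    [-0.4, 0.6, 0, 0],
    [0, 0.8, 0, 0],
    [0, 0, 0, 0],
    [0, 0, 0, 0]
  ]
}}

```text
clock: 51.15
tcp_pos: [0.5103, -0.1432, 0.1943]
ee_rot: [0.0, 1.0, -0.002, 0.001]
force: [0.6, 0.4, -0.3]
width: -0.0
gripper_force: 0.0
```

```bash
python3 - <<'E'
from h import *
im=cam(); p,d,K,V=im
for o in caps(im): print(*o[:2])
W=cloud(d,K,V); x,y,z=W[...,0],W[...,1],W[...,2]
m=(x>.55)&(x<.72)&(y>-.12)&(y<-.02)&(z>.085)&(z<.105); print("paddle",m.sum(),W[m].mean(0))
print(manip.state()['tcp_pos'],manip.state()['force'])
a=cv2.resize(p[110:330,120:420,::-1],None,fx=2.6,fy=2.6,interpolation=2); cv2.imwrite("pics/end.png",a)
E
```

```text
[0.778, -0.284, 0.146] [424.0, 136.0]
[0.512, 0.303, 0.087] [184.0, 252.0]
[0.613, 0.343, 0.127] [163.0, 209.0]
[0.606, 0.24, 0.128] [206.0, 212.0]
[0.518, 0.351, 0.127] [160.0, 249.0]
[0.51, 0.246, 0.127] [204.0, 252.0]
[0.425, 0.357, 0.127] [157.0, 288.0]
[0.416, 0.254, 0.172] [197.0, 291.0]
paddle 63 [ 0.59906319 -0.06848821  0.09332146]
[ 0.51018233 -0.14176654  0.19403019] [-0.13964456  0.94541422  0.71277031]
```

View pics/end.png

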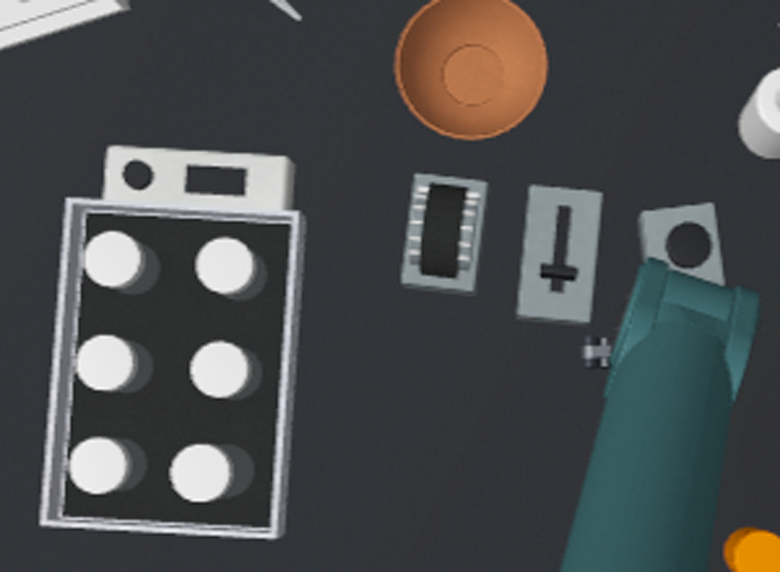

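All six stand on the platform, the paddle is back at its start position (x 0.599), and the arm touches nothing.

```bash
python3 -c "
from workcell import manip
print(manip.hand_in())"
```

```text
the job is handed in; nothing more can be done
None
```

The job is handed in, with no verdict shown: all six vessels (five jars and the tall bottle) stand upright on the shaker, the wheel was rolled to its stop at about 6 minutes (judged by force, as its line was out of view), and the paddle was held fully in for over a second and has sprung back.

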